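# Hang the lopsided cutting template on the rail and slide it to the mark

### The job

Take the orange leather-cutting template out of the slotted block, hook it over the rail at the yellow section, and slide it along the rail, without lifting it off, until its hook sits on the red mark. Its weight is off to one side, so let go slowly: it must ease round into its natural lean without swinging hard, and be left hanging still on the red band. Leave the other templates and everything else on the bench where they are.

Things in the scene. Friction and masses are not known exactly. Their poses are not given: they have to be found in the camera images.
- template: Orange template, the item to hang: rigid upright plate with a row of small dark holes, x=-85..+18, 6 thick along y, z=0..100, under a steel hook that is not over its middle. Origin: plate's underside, straight below the hook; z up. 0.17 to 0.35 kg, weight about 28 to -x of the hook: hung free it swings about the rail till it leans about 16 degrees, -x side down.
- template_grip (a point): Middle of the orange template's grip tab above its hook, at x=0, y=0, z=186 of template, same axes. Tab 20 (x) by 16 (y), z=164 to 200; it may be pinched from above across x or y.
- template_seat (a point): Point inside the orange template's hook, at x=0, y=0, z=154 of template, same axes; it lies on the rail's axis when the hook sits centred on the rail. Hook: steel strip 16 wide (y), 4 thick: stem at x=+11..+15 from the plate up to z=164, flat roof with underside at z=160, lip at x=-11..-15.
- template_lip (a point): Lower end of the hook's lip, at x=-13, y=0, z=146 of template, same axes. The hook's mouth is here: the rail gets in only from the -x side through the 46 tall gap between lip end (z=146) and plate top (z=100), upright; then the template is lowered about 30 till the roof rests on the rail.
- rack: Slotted wooden block, fixed: 130 (x) by 200 (y) by 48 tall, origin under its centre. Three slots along its x at y=-60, 0, +60, 8 wide, floor 12 above the table, 36 deep, open ended. A template stands in each (orange, grey, green in any order), hook mouth (-x) along the rack's +x, roughly to the robot's left. Lift straight up at least 40 to clear the slot.
- rail_mid (a point): Middle of the fixed horizontal steel rail's axis, 250 above the table. The rail runs along this point's y; diameter 12, length 400, on two 12 by 16 posts at y=-194 and y=+194 with feet 140 by 40. x points away from the robot, z up.
- rail_yellow (a point): Middle of the yellow section at the rail's right end (rail y=-175 to -95), on the rail's axis; same axes as rail_mid. Hook the template on here.
- mark: The red mark: a red band 36 long round the rail (paint, nothing to bump into, with a small painted red flag 20 down, also without substance). Origin at its middle on the rail's axis, y along the rail. It lies 0 to 70 past the rail's middle on the side away from the yellow section.
- template_white: White template already hanging upright on the same rail 55 to 70 past the mark (same hook and tab; plate 101 wide, 6 thick). Leave it alone. Origin under the hook at the plate's underside.
- template_grey: Grey template of the same size and hook in the slotted block; leave it. Origin as for the orange one.
- template_green: Green template of the same size and hook in the slotted block; leave it. Origin as for the orange one.
- tray: Loose blue parts tray, 90 by 130, 35 tall, on the table under the rail. Origin under its centre.
- cone: Blue thread cone, base diameter 72, 165 tall, standing. Origin under its centre.
- glue: White glue bottle, diameter 52, 110 tall, standing. Origin under its centre.
- rivets: Rivet jar with dark cap, diameter 60, 60 tall. Origin under its centre.

How it is judged:
By the outcome, as a careful person would: the job done as asked, in the order asked, and still so for the second after the job is handed in, with the robot touching nothing.
It also fails if it takes over 72 s, if anything falls off the work surface, if the arm or the gripper's body presses on something with over 40 N, if the wrist force passes 120 N, or if a joint passes its speed limit or range.

### The arm

A 6-joint arm with a two-finger parallel gripper is mounted at the origin on the work surface. World frame = base frame: x ahead of the robot, y to its left, z up, the work surface at z = 0. Lengths are in mm, angles in rad, forces in N, time in s.
With the tool pointing down it reaches from about 300 to 775 mm from the base axis. Payload 14.6 kg.
Tool frame: the origin (TCP) lies on the centre line of the jaws, within the pads' length; the fingertips stand manip.tcp_to_tips ahead of it and the grasp point (between the pads) lies 5 mm behind it (manip.tcp_to_tips is the distance from the TCP to the fingertips, in mm); z points along the fingers, y is the direction in which the jaws open and shut (so a half turn about z gives the same grasp; the last joint's range is limited). The gripper opens to 94 mm and grips with 3 to 60 N. Pads are 16 mm wide; open, the fingers measure 119 mm over their backs; the gripper's body (75 mm by 177 mm) begins 78 mm behind the grasp point.
Start: joints at [-1.299, 0.3, 1.521, -0, 1.321, -0.067], TCP at [182.788, -518.727, 219.446] pointing down, gripper open.
Joint ranges: [-3.03, 3.03], [-0.79, 2.21], [0.23, 2.52], [-1.04, 4.18], [0, 3.07], [-2.55, 2.55]. Speed limits (rad/s): [2.22, 2.22, 2.57, 3.14, 3.14, 3.14].

### API

Orientations are given as [roll, pitch, yaw] about the fixed x, y, z axes, in that order (R = Rz(yaw) Ry(pitch) Rx(roll)).
In Python, from cell import manip, optics, workorder gives the robot as it stands. The module is installed in compiled form; this text tells all that it offers.
- The arm moves only by the tool jog_arm, never from a script. Its argument "deltas" is text: rows parted by semicolons, each of 5 numbers parted by spaces: the shift along the tool's x, y, z in mm, then the turn about the tool's z in rad, then the finger opening in mm, from 0 to 94. In form: tx ty tz twist grip; .... A call has exactly 10 rows; each row is the pose to reach, as a shift and turn from the pose commanded when the call began, along the tool's axes at that moment; what a row does not reach only later rows make up. A row lasts 1/8 s, in which the tool goes at most 62.5 mm and 10.7 degrees, less where a joint would pass 70% of its speed; a pose out of reach is approached as far as the arm can. A call with a gripper value outside its range is refused whole. The fingers move at their own pace and stop on an object; "squeeze" is the grip in N (left out, the last holds). Time passes only in rows, so rows that repeat a pose let the fingers close, or fill a call up. It gives the time, the measured TCP pose, the force and the opening at its end, in the units of the state.
- manip.read_state(): the state, without advancing time (a new reading comes with each control period).
- optics.camera(name): name is "scene" or "side" or "wrist"; returns (picture, depth): 420x560x3 uint8, red, green, blue; 420x560 float32, mm along the optical axis (not along the pixel's ray), 0 where there is no reading.
- optics.get_calibration(name): a dict with "intrinsics" (3x3 intrinsics, pixels), "dist_coeffs" ([k1, k2, p1, p2, k3] as OpenCV has them; the pictures are not rectified), "R" (3x3) and "t" (3): a world point X has camera coordinates R X + t; the wrist camera has in their place "hand_eye" (4x4, takes a point from camera to tool coordinates, whose origin is the TCP and whose axes are the flange's). Camera axes: x right, y down, z forward; pixel columns grow to the right and rows downward; lengths in mm; the calibration is good to about 2 mm. A picture is of the moment at which its call begins: read the wrist's pose just before it. get_calibration takes no time and is no camera call.
- workorder.sign_off(): hands the job in, once; it reports no verdict.
The state is a dict: "clock": time; "joints": joint angles; "qd": joint speeds; "effort": joint torques, N m; "eef_pos": TCP position; "eef_rot": TCP orientation; "wrist_force": force on the tool from outside, world axes, zero at the start; "moment": the same for the moment, N m; "finger_gap": finger opening in mm.
Only numpy, scipy, OpenCV 4.12 (cv2) and the standard library are available. Lean on these libraries where they do the work, as an engineer would, in place of code of your own. Each camera call takes 0.05 s, during which the arm holds its last target.

## Working session

There is one attempt and no reset: what is moved stays moved. The work goes in short steps, Python scripts to look and compute and a tool call to move; the robot and the scene stay as the last step left them, time stands still between calls to the robot, and variables do not carry over. Pictures are saved under pics/ and viewed, and the job is handed in when it is done.

Besides the shell and the picture viewer there is one more tool, called after "Emit:" as name(argument=value, ...), one argument or row to a line, values as JSON. jog_arm: Moves the arm, as the interface text tells. Its arguments: {"type":"object","properties":{"deltas":{"type":"string"},"squeeze":{"type":"number"}},"required":["deltas"]}

```bash
mkdir -p pics; ls
cat > h.py <<'E'
import numpy as np, cv2
from cell import manip, optics, workorder
from scipy.spatial.transform import Rotation as Rn
def snap(n,tag):
    st=manip.read_state(); im,d=optics.camera(n); cv2.imwrite(f'pics/{tag}.png',im[:,:,::-1]); np.savez(f'pics/{tag}.npz',im=im,d=d,pos=st['eef_pos'],rot=st['eef_rot']); return im,d,st
def load(tag):
    z=np.load(f'pics/{tag}.npz'); return z['im'],z['d'],z['pos'],z['rot']
def cam(n,pos=None,rot=None):
    c=optics.get_calibration(n); K=np.array(c['intrinsics']);D=np.array(c['dist_coeffs'],float)
    if 'hand_eye' in c:
        H=np.array(c['hand_eye']);T=np.eye(4);T[:3,:3]=Rn.from_euler('xyz',rot).as_matrix();T[:3,3]=pos
        W=T@H; R=W[:3,:3].T;t=-R@W[:3,3]
    else: R=np.array(c['R']);t=np.array(c['t']).ravel()
    return K,D,R,t
def ray(C,uv):
    K,D,R,t=C; p=cv2.undistortPoints(np.array(uv,float).reshape(-1,1,2),K,D).reshape(-1,2)
    d=np.c_[p,np.ones(len(p))]@R; return -R.T@t,d   # d scaled so depth=1
def pts(C,uv,dep):
    o,d=ray(C,uv); return o+d*np.array(dep).reshape(-1,1)
def plane(C,uv,z):
    o,d=ray(C,uv); return o+d*((z-o[2])/d[:,2])[:,None]
def proj(C,X):
    K,D,R,t=C; return cv2.projectPoints(np.array(X,float).reshape(-1,1,3),cv2.Rodrigues(R)[0],t,K,D)[0].reshape(-1,2)
E
python3 - <<'E'
from h import *
print(manip.read_state(), manip.tcp_to_tips)
for n in ('scene','side','wrist'): snap(n,n+'0'); print(n,optics.get_calibration(n))
E
```

```text
pics
{'clock': 0.0, 'joints': array([-1.29860502e+00,  3.00468602e-01,  1.52157689e+00, -3.11334360e-05,
        1.32071797e+00, -6.65945755e-02]), 'qd': array([-0.00038337,  0.00024908,  0.00055509, -0.0005327 , -0.00027866,
       -0.00076039]), 'effort': array([-5.07048389e-04, -5.31803906e+01, -3.52735770e+01,  7.08722044e-02,
        2.44771270e-02, -2.37865919e-05]), 'eef_pos': array([ 182.71349701, -518.49823773,  218.88947191]), 'eef_rot': array([-3.14042244e+00, -4.78223566e-05,  3.38793582e-01]), 'wrist_force': array([ 0.3913846 ,  0.30161409, -0.29070256]), 'moment': array([ 3.75292115e-05, -3.11416465e-02, -4.42268791e-02]), 'finger_gap': 94.15457505453469} 14.0
scene {'intrinsics': array([[408.29460714,   0.        , 275.55007478],
       [  0.        , 408.29460714, 212.02389039],
       [  0.        ,   0.        ,   1.        ]]), 'dist_coeffs': array([0.03252865, 0.        , 0.        , 0.        , 0.        ]), 'R': array([[-0.67650041,  0.73641293,  0.00657232],
       [ 0.45487754,  0.42485518, -0.78267777],
       [-0.57916631, -0.52649223, -0.62239241]]), 't': a
[... 445 characters left out ...]
76242, -0.61968199]]), 't': array([ 510.13229096,  201.77553468, 1080.35344688])}
wrist {'intrinsics': array([[289.97351937,   0.        , 280.68367644],
       [  0.        , 289.97351937, 211.13403406],
       [  0.        ,   0.        ,   1.        ]]), 'dist_coeffs': array([-0.03104703,  0.        ,  0.        ,  0.        ,  0.        ]), 'hand_eye': array([[-8.84477020e-04, -9.62957429e-01, -2.69652013e-01,
         7.87271544e+01],
       [ 9.99999511e-01, -9.70867132e-04,  1.87008169e-04,
        -1.46880845e+00],
       [-4.41877182e-04, -2.69651716e-01,  9.62957817e-01,
        -1.63741085e+02],
       [ 0.00000000e+00,  0.00000000e+00,  0.00000000e+00,
         1.00000000e+00]])}
```

View pics/scene0.png

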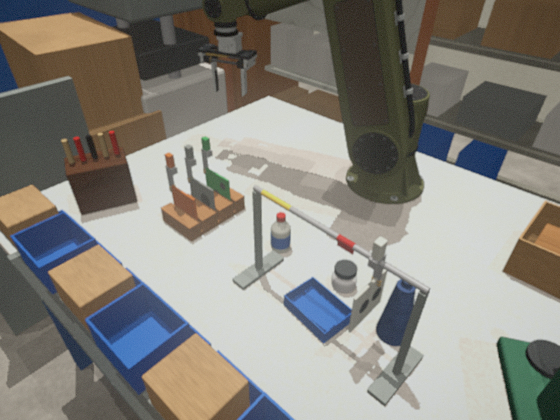

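View pics/side0.png

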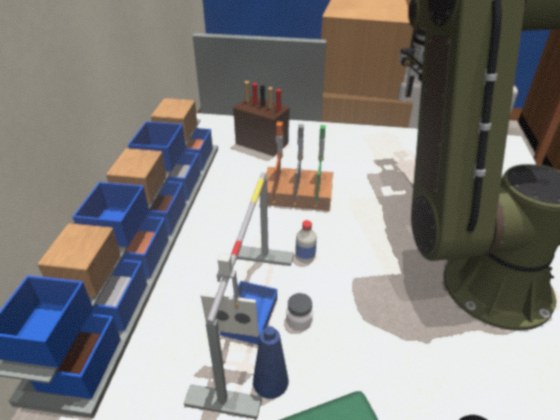

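View pics/wrist0.png

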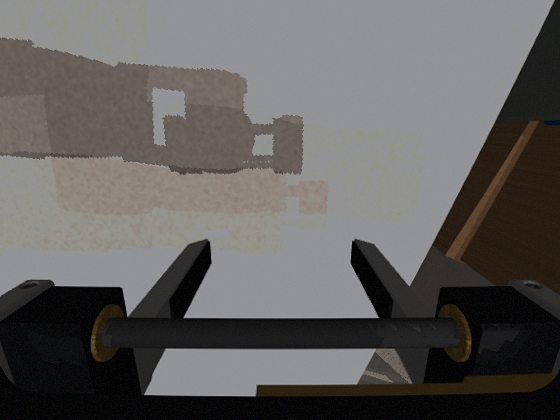

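The scene view shows the orange template's tab at about (170,160) at the rack's far end. The rail's yellow section is at about (273,198), the red mark at about (346,243) and the white template's tab at about (379,250). In the side view the orange tab is at about (280,128), the yellow section at about (258,188) and the red mark at about (237,248).

```bash
python3 - <<'E'
from h import *
for n in ('scene','side'):
    im,d,_,_=load(n+'0'); C=cam(n); hsv=cv2.cvtColor(im,cv2.COLOR_RGB2HSV)
    o=np.zeros_like(im)
    vv,uu=np.mgrid[:420,:560]
    P=pts(C,np.c_[uu.ravel(),vv.ravel()],d.ravel()).reshape(420,560,3)
    np.save(f'pics/P_{n}.npy',P)
    reg=(d>0)&(P[:,:,2]>40)&(P[:,:,2]<290)&(P[:,:,0]>250)&(P[:,:,0]<720)&(abs(P[:,:,1])<520)
    for name,lo,hi in (('orange',(4,120,120),(14,255,255)),('green',(45,90,50),(80,255,255)),('yellow',(22,120,120),(35,255,255)),('red',(0,150,100),(5,255,255)),('red2',(172,150,100),(180,255,255))):
        m=(cv2.inRange(hsv,lo,hi)>0)&reg
        k,l,s,c=cv2.connectedComponentsWithStats(m.astype(np.uint8))
        for i in range(1,k):
            if s[i,4]>12:
                q=P[l==i]; print(n,name,c[i].round(1),s[i].tolist(),np.median(q,0).round(1),np.percentile(q,3,axis=0).round(),np.percentile(q,97,axis=0).round())
E
for n in scene side; do python3 -c "
import cv2
a=cv2.imread('pics/${n}0.png')
b=a[120:330,130:440] if '$n'=='scene' else a[70:400,190:345]
cv2.imwrite('pics/${n}0z.png',cv2.resize(b,None,fx=2.5 if '$n'=='scene' else 1.8,fy=2.5 if '$n'=='scene' else 1.8,interpolation=cv2.INTER_CUBIC))"; done
```

```text
scene orange [168.4 155.3] [166, 153, 6, 5, 22] [ 570.3 -323.4  210.4] [ 565. -331.  206.] [ 575. -318.  213.]
scene orange [187.4 195.8] [178, 190, 17, 11, 41] [ 569.1 -273.4  108.7] [ 515. -335.   46.] [ 571. -246.  112.]
scene green [204.8 138.5] [202, 137, 6, 4, 13] [ 451.  -326.1  211.1] [ 447. -333.  209.] [ 455. -320.  213.]
scene yellow [275.2 199.6] [262, 191, 27, 18, 105] [566.3  39.6 253.2] [562.   4. 250.] [569.  73. 255.]
scene red [280.9 214.9] [278, 214, 7, 3, 15] [458.7 -38.3 108.3] [454. -44. 107.] [468. -31. 111.]
scene red [346.8 241.5] [340, 238, 14, 8, 38] [572.  217.8 254.6] [568. 205. 253.] [575. 228. 256.]
side orange [279.  126.7] [276, 121, 7, 14, 66] [ 567.3 -321.6  206.2] [ 560. -500.  122.] [ 600. -317.  215.]
side orange [273.4 168.6] [268, 155, 12, 22, 73] [ 584.5 -310.2   52.6] [ 565. -343.   48.] [ 600. -245.  116.]
side orange [285.4 182.2] [276, 170, 18, 24, 307] [ 542.3 -275.1   50. ] [ 521. -339.   47.] [ 561. -230.   53.]
side orange [306.4 184. ] [298, 171, 18, 25, 305] [ 481.8 -274.6   50. ] [ 461. -340.   47.] [ 500. -231.   53.]
side orange [325.4 185.7] [319, 173, 12, 25, 204] [ 426.2 -278.8   49.9] [ 415. -342.   47.] [ 439. -230.   53.]
side orange [270.1 185.4] [268, 181, 6, 11, 41] [ 583.  -260.1   49.8] [ 578. -277.   46.] [ 590. -232.   53.]
side green [322.4 127.4] [321, 126, 4, 5, 14] [ 448.6 -324.9  212. ] [ 444. -330.  206.] [ 452. -319.  216.]
side yellow [257.8 189.4] [253, 180, 11, 21, 87] [560.   39.3 257.5] [556.   7. 254.] [564.  72. 259.]
side red [306.5 223.5] [304, 222, 6, 4, 22] [460.2 -35.8 111.4] [454. -42. 110.] [466. -30. 114.]
side red [236.2 247.6] [234, 243, 6, 10, 31] [567.2 216.3 257.4] [565. 204. 256.] [570. 225. 259.]
```

View pics/scene0z.png

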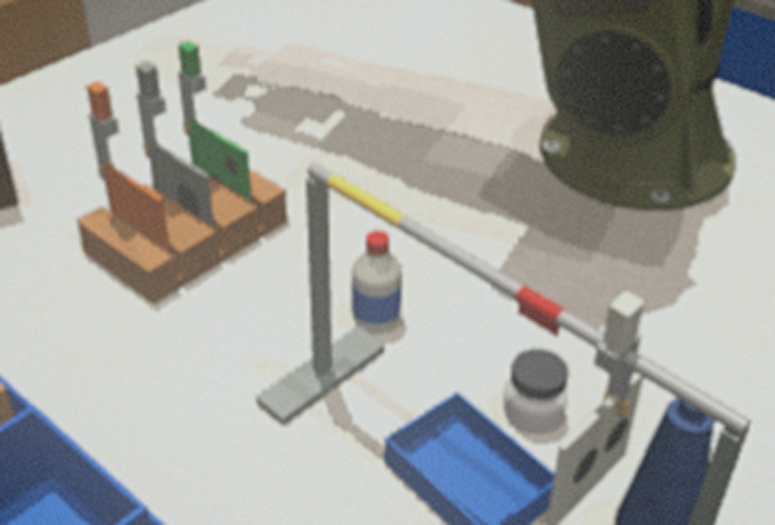

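View pics/side0z.png

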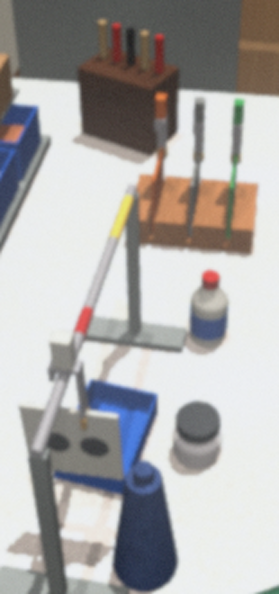

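Emit:
jog_arm(
  deltas="0 0 -55 -0.18 94; 20 -2 -110 -0.36 94; 75 -8 -111 -0.54 94; 130 -16 -111 -0.72 94; 185 -23 -111 -0.9 94; 240 -30 -111 -1.08 94; 300 -37 -111 -1.26 94; 360 -45 -111 -1.44 94; 427 -54 -111 -1.62 94; 427 -54 -111 -1.8 94",
  squeeze=25,
)

```text
clock: 1.4
eef_pos: [570.3, -323.3, 328.8]
eef_rot: [-3.141, -0.002, 2.149]
wrist_force: [0.5, -0.3, -0.3]
finger_gap: 94.1
```

Run:
```python
from h import *
s=manip.read_state();print(s['clock'],s['eef_pos'],s['eef_rot'],s['joints'],s['wrist_force'])
```

```text
1.4 [ 570.29966603 -323.28054752  328.76938386] [-3.14104180e+00 -2.11531872e-03  2.14877075e+00] [-5.71697527e-01  5.06440754e-01  9.88232052e-01  3.63099075e-04
  1.64907553e+00 -1.14964453e+00] [ 0.4875386  -0.30197736 -0.34378314]
```

Emit:
jog_arm(
  deltas="0 0 0 -0.18 94; 0 0 0 -0.36 94; 0 0 0 -0.54 94; 0 0 0 -0.72 94; 0 0 0 -0.9 94; 0 0 0 -1.03 94; 0 0 0 -1.03 94; 0 0 0 -1.03 94; 0 0 0 -1.03 94; 0 0 0 -1.03 94",
)

```text
clock: 2.65
eef_pos: [567.6, -325.9, 330.4]
eef_rot: [3.142, -0.0, -3.115]
wrist_force: [-1.1, 0.7, 1.4]
finger_gap: 94.2
```

Run:
```python
from h import *
s=manip.read_state();print(s['clock'],s['eef_pos'],s['eef_rot'])
im,d,st=snap('wrist','w1')
cv2.imwrite('pics/w1b.png',cv2.resize(im[:,:,::-1],(784,588)))
```

```text
2.65 [ 567.55468379 -325.85321912  330.43207192] [ 3.14154560e+00 -8.14538166e-05 -3.11518329e+00]
```

View pics/w1b.png

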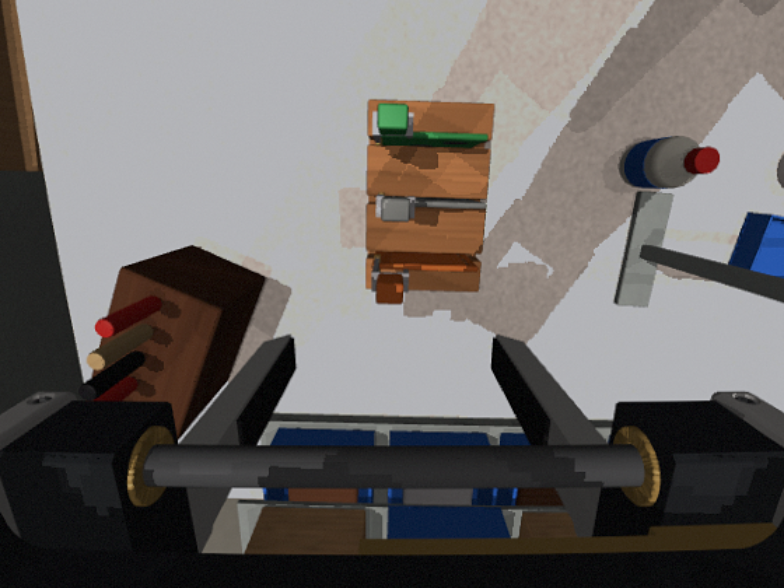

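The wrist view (scaled ×1.4) shows the three tabs from above: orange at about (390,288), grey at (397,209) and green at (393,120). They stand left of centre between the fingers, with the plates running to the right.

Run:
```python
from h import *
im,d,pos,rot=load('w1'); C=cam('wrist',pos,rot); hsv=cv2.cvtColor(im,cv2.COLOR_RGB2HSV)
vv,uu=np.mgrid[:420,:560]
P=pts(C,np.c_[uu.ravel(),vv.ravel()],d.ravel()).reshape(420,560,3)
top=(d>0)&(P[:,:,2]>207)&(P[:,:,2]<217)&(uu>230)&(uu<330)&(vv<230)
k,l,s,c=cv2.connectedComponentsWithStats(top.astype(np.uint8))
for i in range(1,k):
    if s[i,4]<20: continue
    ys,xs=np.where(l==i); r=cv2.minAreaRect(np.c_[xs,ys].astype(np.float32)); 
    b=plane(C,cv2.boxPoints(r),212)
    print('tab',c[i].round(1),s[i].tolist(),'depth med',np.median(P[l==i],0).round(1),'plane',plane(C,[c[i]],212).round(1),'sizes',np.linalg.norm(b[1]-b[0]).round(1),np.linalg.norm(b[2]-b[1]).round(1))
pt=(d>0)&(P[:,:,2]>106)&(P[:,:,2]<117)&(uu>230)&(uu<360)&(vv<230)
k,l,s,c=cv2.connectedComponentsWithStats(pt.astype(np.uint8))
for i in range(1,k):
    if s[i,4]<20: continue
    q=P[l==i]; vx,vy,x0,y0=cv2.fitLine(q[:,:2].astype(np.float32),cv2.DIST_HUBER,0,.01,.01).ravel()
    print('plate',s[i].tolist(),q.min(0).round(1),q.max(0).round(1),np.median(q,0).round(1),'ang',np.degrees(np.arctan2(vy,vx)))
# rack top outline
r=(d>0)&(P[:,:,2]>44)&(P[:,:,2]<52)&(uu>230)&(uu<370)&(vv<230)
q=P[r][:,:2].astype(np.float32); print('rack',cv2.minAreaRect(q))
# tool axis check: project grasp pt
```

```text
tab [279.9  82.8] [269, 74, 23, 19, 396] depth med [ 447.2 -328.3  210.4] plane [[ 447.4 -328.4  212. ]] sizes 19.8 15.2
tab [282.  149.9] [272, 141, 21, 18, 345] depth med [ 507.1 -324.9  210.4] plane [[ 507.  -324.8  212. ]] sizes 19.0 16.0
tab [277.6 209.4] [268, 202, 20, 16, 308] depth med [ 566.5 -327.4  210.3] plane [[ 566.1 -327.7  212. ]] sizes 19.0 15.7
plate [294, 94, 55, 7, 284] [ 443.6 -311.   106.1] [ 449.9 -243.7  112.2] [ 446.9 -278.   110. ] ang -89.933464
plate [269, 97, 21, 6, 37] [ 448.4 -342.2  106.6] [ 454.9 -317.2  116.1] [ 449.5 -328.5  109.2] ang -84.47392
plate [296, 143, 52, 7, 241] [ 504.2 -306.4  106.4] [ 510.3 -239.8  112.4] [ 507.1 -273.9  110.2] ang 89.341484
plate [267, 183, 75, 12, 341] [ 558.1 -343.3  106. ] [ 570.6 -242.6  116.6] [ 566.6 -293.   110.1] ang 89.199394
rack ((507.38934326171875, -290.41400146484375), (130.64146423339844, 200.22817993164062), 89.78526306152344)
```

Emit:
jog_arm(
  deltas="1 -2 40 0.03 60; 1 -2 85 0.03 60; 1 -2 115 0.03 60; 1 -2 135 0.03 60; 1 -2 135 0.03 40; 1 -2 135 0.03 28; 1 -2 135 0.03 10; 1 -2 135 0.03 10; 1 -2 135 0.03 10; 1 -2 135 0.03 10",
  squeeze=30,
)

```text
clock: 3.95
eef_pos: [566.7, -328.1, 195.8]
eef_rot: [-3.141, 0.001, 3.139]
wrist_force: [-0.5, -1.6, 2.2]
finger_gap: 19.7
```

Run:
```python
from h import *
s=manip.read_state();print(s['clock'],s['eef_pos'],s['eef_rot'],s['wrist_force'],s['moment'],s['finger_gap'])
im,d,st=snap('wrist','w2')
im,d,st=snap('side','s2')
```

```text
3.95 [ 566.7112719  -328.08249555  195.81154391] [-3.14111791e+00  5.40787906e-04  3.13868068e+00] [-0.46328132 -1.63057919  2.15288859] [-0.15799681 -0.15967045  0.03309822] 19.713971158827018
```

View pics/w2.png

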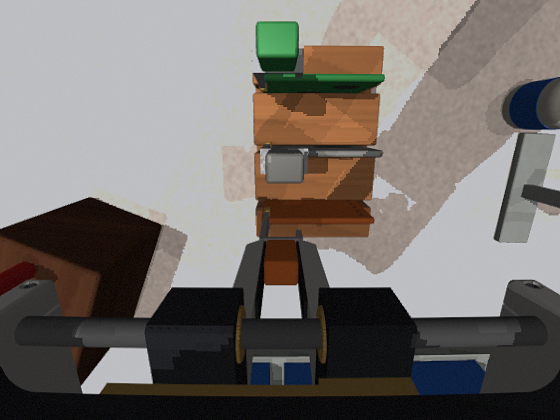

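The wrist view shows the orange tab pinched between the fingers at about (281,262). Next I'll refine the rail position by triangulating.

Run:
```python
from h import *
c={}
for n in ('scene','side'):
    im,d,_,_=load(n+'0'); C=cam(n); P=np.load(f'pics/P_{n}.npy'); hsv=cv2.cvtColor(im,cv2.COLOR_RGB2HSV)
    for name,rng in (('yellow',[((20,80,90),(37,255,255))]),('red',[((0,110,80),(8,255,255)),((170,110,80),(180,255,255))])):
        m=sum((cv2.inRange(hsv,*r)>0) for r in rng)>0
        m&=(P[:,:,2]>235)&(P[:,:,2]<275)&(P[:,:,0]>530)&(P[:,:,0]<600)
        ys,xs=np.where(m); r=cv2.minAreaRect(np.c_[xs,ys].astype(np.float32)); u=np.array([xs.mean(),ys.mean()])
        print(n,name,m.sum(),u,r); c[n,name]=u
for name in ('yellow','red'):
    o1,d1=ray(cam('scene'),[c['scene',name]]);o2,d2=ray(cam('side'),[c['side',name]])
    a,b=d1[0],d2[0]; s=np.linalg.lstsq(np.c_[a,-b],o2-o1,rcond=None)[0]
    p,q=o1+s[0]*a,o2+s[1]*b; print(name,((p+q)/2).round(1),'miss',np.linalg.norm(p-q).round(1), 'z250:',plane(cam('scene'),[c['scene',name]],250).round(1),plane(cam('side'),[c['side',name]],250).round(1))
# red tab triangulation check for orange tab: known ~ (566.5,-327.7, ~195)
```

```text
scene yellow 163 [275.41104294 199.39877301] ((275.2823791503906, 199.37306213378906), (32.10377502441406, 5.110691547393799), 30.256441116333008)
scene red 127 [345.28346457 241.92913386] ((345.25, 242.75), (20.06533432006836, 8.917926788330078), 30.963754653930664)
side yellow 128 [257.6171875 189.7109375] ((257.57666015625, 189.6642303466797), (5.638760566711426, 23.751142501831055), 19.983104705810547)
side red 71 [236.32394366 247.4084507 ] ((236.4499969482422, 247.14999389648438), (5.375871658325195, 13.28156566619873), 18.43494987487793)
yellow [561.7  35.5 251.4] miss 3.4 z250: [[562.   36.4 250. ]] [[562.1  30.9 250. ]]
red [569.1 211.6 251.1] miss 4.9 z250: [[570.2 213.7 250. ]] [[569.2 207.2 250. ]]
```

Emit:
jog_arm(
  deltas="0 0 -15 0 10; 0 0 -35 0 10; 0 0 -60 0 10; 0 0 -90 0 10; 0 0 -120 0 10; 0 0 -135 0 10; 0 35 -135 0 10; 0 75 -135 0 10; 0 115 -135 0 10; 0 145 -135 0 10",
)

```text
clock: 5.3
eef_pos: [566.8, -181.2, 330.2]
eef_rot: [3.141, -0.001, 3.139]
wrist_force: [-1.1, 0.3, -2.8]
finger_gap: 19.8
```

Run:
```python
from h import *
s=manip.read_state();print(s['clock'],s['eef_pos'],s['eef_rot'],s['wrist_force'],s['moment'],s['finger_gap'])
im,d,st=snap('side','s3');cv2.imwrite('pics/s3z.png',cv2.resize(im[60:290,190:420,::-1],None,fx=2.4,fy=2.4))
```

```text
5.3 [ 566.7955057  -181.22782877  330.1988718 ] [ 3.14108391e+00 -8.54457268e-04  3.13946961e+00] [-1.06880363  0.25458605 -2.82392713] [ 0.02123438 -0.19355913 -0.0411455 ] 19.77230201586752
```

View pics/s3z.png

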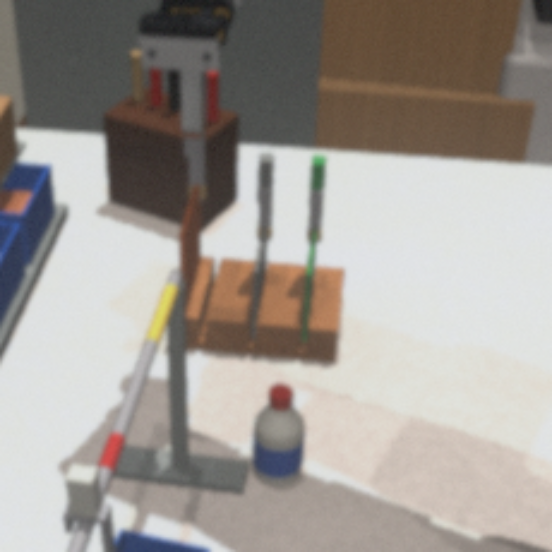

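Emit:
jog_arm(
  deltas="30 0 0 0.15 10; 70 0 0 0.33 10; 110 5 0 0.51 10; 137 25 0 0.69 10; 145 60 0 0.87 10; 145 100 0 1.05 10; 145 140 0 1.23 10; 145 180 0 1.41 10; 145 215 0 1.59 10; 145 224 0 1.61 10",
)

```text
clock: 6.6
eef_pos: [422.3, 43.1, 330.3]
eef_rot: [-3.141, -0.0, 1.527]
wrist_force: [-0.2, -0.0, -1.9]
finger_gap: 19.7
```

Run:
```python
from h import *
s=manip.read_state();print(s['clock'],s['eef_pos'],s['eef_rot'],s['wrist_force'],s['moment'],s['finger_gap'])
im,d,st=snap('wrist','w4')
```

```text
6.6 [422.30642335  43.08971013 330.31392842] [-3.14079599e+00 -2.41542077e-04  1.52744696e+00] [-0.2138107  -0.01400205 -1.8744596 ] [-0.0500003  -0.05424018  0.01098056] 19.660483740133163
```

View pics/w4.png

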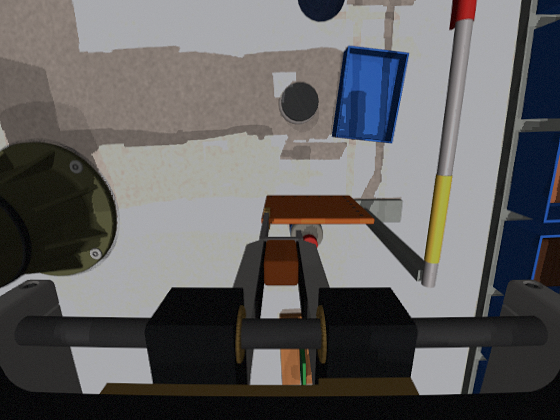

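The wrist view shows the plate's top edge running from (265,215) to (372,215) towards the rail on the right. The yellow section spans about (442,178) to (432,262), the rail end is at (429,283), and red starts at about (463,20).

Run:
```python
from h import *
im,d,pos,rot=load('w4'); C=cam('wrist',pos,rot); hsv=cv2.cvtColor(im,cv2.COLOR_RGB2HSV)
vv,uu=np.mgrid[:420,:560]
P=pts(C,np.c_[uu.ravel(),vv.ravel()],d.ravel()).reshape(420,560,3)
m=(P[:,:,2]>240)&(P[:,:,2]<265)&(uu>400)&(uu<490)&(vv<290)&(d>0)
# per-row midpoints of rail -> plane z=250
rows=[v for v in range(3,285) if m[v].sum()>4]
mid=np.array([[uu[v][m[v]].mean(),v] for v in rows]); Q=plane(C,mid,250)
f=np.polyfit(Q[:,1],Q[:,0],1); print('rail x = %.4f*y + %.2f'%tuple(f),'resid',np.std(Q[:,0]-np.polyval(f,Q[:,1])), 'x@40',np.polyval(f,40),'x@213',np.polyval(f,213),'zmax',np.percentile(P[m][:,2],[5,50,95]))
y=m&(cv2.inRange(hsv,(20,90,60),(37,255,255))>0); print('yellow y', np.percentile(P[y][:,1],[0.5,50,99.5]).round(1), plane(C,[[442,177],[432,263]],253).round(1))
r=m&((hsv[:,:,0]<8)|(hsv[:,:,0]>170))&(hsv[:,:,1]>110); print('red y min',P[r][:,1].min(), 'rail end', P[m][:,1].min())
# orange plate top
o=(cv2.inRange(hsv,(3,120,60),(16,255,255))>0)&(vv>190)&(vv<226)&(d>0)
print('plate',np.percentile(P[o],[2,50,98],axis=0).round(1))
```

```text
rail x = 0.0410*y + 559.16 resid 0.584181662229766 x@40 560.8018678747379 x@213 567.888353720808 zmax [247.63948651 253.35479719 255.28892085]
yellow y [ 1.4 43.4 80.4] [[559.7  79.4 253. ]
 [559.   -0.  253. ]]
red y min 197.30078978262657 rail end -24.87344049315446
plate [[411.5   6.1  63.1]
 [460.   44.2 223.9]
 [850.8  46.9 246. ]]
```

Emit:
jog_arm(
  deltas="0 10 10 0 10; 0 25 19 0 10; 0 40 19 0 10; 0 55 19 0 10; 0 70 19 0 10; 0 85 19 0 10; 0 100 19 0 10; 0 113 19 0 10; 0 120 19 0 10; 0 120 19 0 10",
)

```text
clock: 7.9
eef_pos: [542.8, 36.4, 311.2]
eef_rot: [-3.141, -0.0, 1.529]
wrist_force: [-0.1, 0.6, -1.0]
finger_gap: 20.0
```

Run:
```python
from h import *
s=manip.read_state();print(s['clock'],s['eef_pos'],s['eef_rot'],s['wrist_force'],s['moment'],s['finger_gap'])
im,d,st=snap('wrist','w5')
im,d,st=snap('scene','c5'); cv2.imwrite('pics/c5z.png',cv2.resize(im[100:300,180:420,::-1],None,fx=3,fy=3,interpolation=cv2.INTER_CUBIC))
```

```text
7.9 [542.77891519  36.38460917 311.23636914] [-3.14114754e+00 -1.48445783e-07  1.52872131e+00] [-0.07061739  0.60330957 -0.98222529] [-0.05117353  0.00568928 -0.03366458] 20.039916240796146
```

View pics/w5.png

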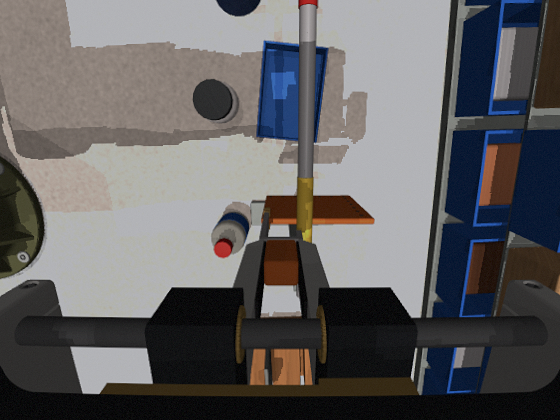

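View pics/c5z.png

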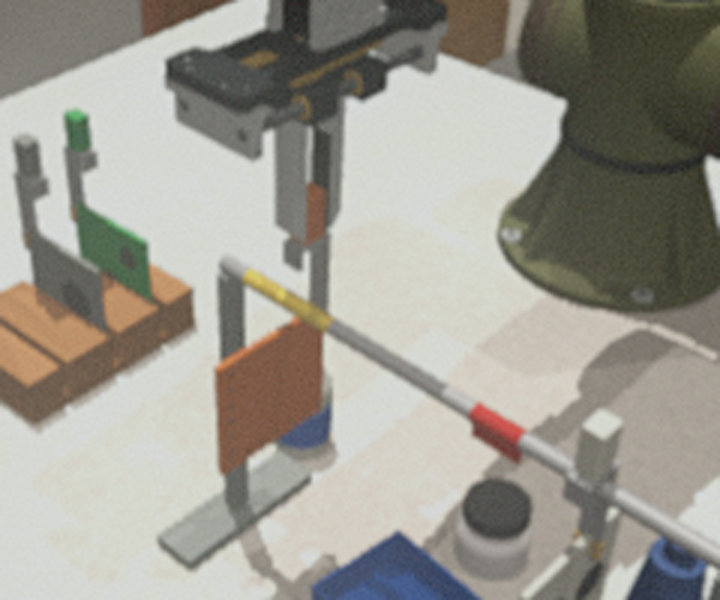

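The rail lies between the lip end and the plate's top, with the plate passing under the yellow section. I'll measure the remaining offset.

Run:
```python
from h import *
im,d,pos,rot=load('w5'); C=cam('wrist',pos,rot)
hsv=cv2.cvtColor(im,cv2.COLOR_RGB2HSV)
vv,uu=np.mgrid[:420,:560]
P=pts(C,np.c_[uu.ravel(),vv.ravel()],d.ravel()).reshape(420,560,3)
m=(P[:,:,2]>243)&(P[:,:,2]<265)&(uu>285)&(uu<330)&(vv<225)&(d>0)
rows=[v for v in range(8,200) if m[v].sum()>4]
mid=np.array([[uu[v][m[v]].mean(),v] for v in rows]); Q=plane(C,mid,250)
f=np.polyfit(Q[:,1],Q[:,0],1); print('rail',f,'x@37',np.polyval(f,37),'x@213',np.polyval(f,213),np.std(Q[:,0]-np.polyval(f,Q[:,1])))
y=m&(cv2.inRange(hsv,(20,90,60),(37,255,255))>0); print('yellow',np.percentile(P[y],[1,50,99],axis=0).round(1))
# hook roof/stem visible? points with z 255..270 near
h=(d>0)&(P[:,:,2]>225)&(P[:,:,2]<300)&(abs(P[:,:,0]-pos[0])<25)&(vv<250)&~m
o=h&(P[:,:,2]<240); print('stem',np.percentile(P[o],[2,50,98],axis=0).round(1),o.sum())
# orange tab in image: pts
t=(cv2.inRange(hsv,(3,120,40),(16,255,255))>0)&(vv>240)&(vv<290)&(d>0)&(P[:,:,2]>280); print('tab',np.percentile(P[t],[3,50,97],axis=0).round(1))
pl=(cv2.inRange(hsv,(3,120,40),(16,255,255))>0)&(vv>190)&(vv<226)&(d>0)&(P[:,:,2]>215)&(P[:,:,2]<235); print('plate',np.percentile(P[pl],[1,50,99],axis=0).round(1))
```

```text
rail [4.05747098e-02 5.59867164e+02] x@37 561.3684278868725 x@213 568.5095768070566 0.14210010323963154
yellow [[556.   42.9 250.4]
 [562.1  61.8 254.2]
 [568.4  80.  256. ]]
stem [[527.2  33.2 225.1]
 [540.   37.5 226.2]
 [556.1  45.6 237.1]] 191
tab [[533.4  31.5 296. ]
 [542.5  43.9 325.2]
 [551.7  45.6 327. ]]
plate [[526.5  32.2 215.2]
 [584.8  36.8 225.3]
 [625.   40.2 227.3]]
```

Emit:
jog_arm(
  deltas="0 8 0 0 10; 0 15 0 0 10; 0 19 0 0 10; 0 19 0 0 10; 0 19 5 0 10; 0 19 12 0 10; 0 19 19 0 10; 0 19 25 0 10; 0 19 28 0 10; 0 19 28 0 10",
)

```text
clock: 9.25
eef_pos: [561.5, 35.7, 283.3]
eef_rot: [-3.141, -0.0, 1.529]
wrist_force: [0.1, 0.6, -3.4]
finger_gap: 19.6
```

Run:
```python
from h import *
s=manip.read_state();print(s['clock'],s['eef_pos'],s['eef_rot'],s['wrist_force'],s['moment'],s['finger_gap'])
im,d,st=snap('scene','c6'); cv2.imwrite('pics/c6z.png',cv2.resize(im[130:280,220:380,::-1],None,fx=4,fy=4,interpolation=cv2.INTER_CUBIC))
```

```text
9.25 [561.49280204  35.6533628  283.30267844] [-3.14134156e+00 -9.00981147e-06  1.52875813e+00] [ 0.06571789  0.6004927  -3.39922033] [-0.01715999 -0.00725952 -0.00151839] 19.581485598160643
```

View pics/c6z.png

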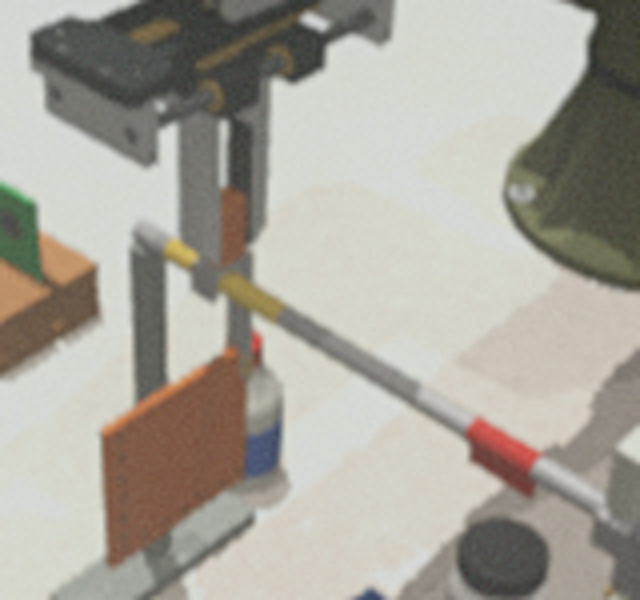

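The hook is over the rail in the yellow section: the lip is on the far side and the stem on the near side. I'll lower it gently until it touches.

Emit:
jog_arm(
  deltas="0 0 1 0 10; 0 0 1.5 0 10; 0 0 2 0 10; 0 0 2.5 0 10; 0 0 3 0 10; 0 0 3 0 10; 0 0 3 0 10; 0 0 3 0 10; 0 0 3 0 10; 0 0 3 0 10",
)

```text
clock: 10.55
eef_pos: [561.5, 35.7, 280.5]
eef_rot: [3.142, -0.0, 1.529]
wrist_force: [0.7, -0.9, -3.1]
finger_gap: 19.8
```

Run:
```python
from h import *
for i in range(3):
  s=manip.read_state();print(s['clock'],s['eef_pos'],s['wrist_force'],s['moment'],s['finger_gap'])
```

```text
10.55 [561.52624447  35.6662567  280.46635608] [ 0.70904926 -0.89191569 -3.10220587] [-0.03142488  0.0069545  -0.02748709] 19.790106161535338
10.55 [561.52624447  35.6662567  280.46635608] [ 0.70904926 -0.89191569 -3.10220587] [-0.03142488  0.0069545  -0.02748709] 19.790106161535338
10.55 [561.52624447  35.6662567  280.46635608] [ 0.70904926 -0.89191569 -3.10220587] [-0.03142488  0.0069545  -0.02748709] 19.790106161535338
```

Emit:
jog_arm(
  deltas="0 0 0.3 0 10; 0 0 0.6 0 10; 0 0 0.9 0 10; 0 0 1.2 0 10; 0 0 1.5 0 10; 0 0 1.5 0 10; 0 0 1.5 0 10; 0 0 1.5 0 10; 0 0 1.5 0 10; 0 0 1.5 0 10",
)

```text
clock: 11.8
eef_pos: [561.6, 35.7, 279.5]
eef_rot: [3.141, -0.0, 1.529]
wrist_force: [-2.7, 0.4, 5.6]
finger_gap: 19.8
```

Emit:
jog_arm(
  deltas="0 0 -0.4 0 10; 4 0 -0.5 0 10; 12 0 -0.5 0 10; 22 0 -0.5 0 10; 34 0 -0.5 0 10; 46 0 -0.5 0 10; 58 0 -0.5 0 10; 68 0 -0.5 0 10; 76 0 -0.5 0 10; 80 0 -0.5 0 10",
)

```text
clock: 13.05
eef_pos: [564.9, 116.1, 279.5]
eef_rot: [3.141, 0.0, 1.529]
wrist_force: [-0.0, -5.4, 6.0]
finger_gap: 19.6
```

Run:
```python
from h import *
s=manip.read_state();print(s['clock'],s['eef_pos'],s['eef_rot'],s['wrist_force'],s['moment'],s['finger_gap'])
im,d,st=snap('wrist','w7')
pos,rot=st['eef_pos'],st['eef_rot']; C=cam('wrist',pos,rot)
hsv=cv2.cvtColor(im,cv2.COLOR_RGB2HSV)
vv,uu=np.mgrid[:420,:560]
P=pts(C,np.c_[uu.ravel(),vv.ravel()],d.ravel()).reshape(420,560,3)
m=(P[:,:,2]>243)&(P[:,:,2]<262)&(abs(P[:,:,0]-565)<12)&(d>0)
r=m&((hsv[:,:,0]<8)|(hsv[:,:,0]>170))&(hsv[:,:,1]>110)
print('red',np.percentile(P[r],[1,50,99],axis=0).round(1),r.sum())
w=(d>0)&(P[:,:,2]>288)&(P[:,:,2]<300)&(P[:,:,1]>230)&(P[:,:,1]<330)&(abs(P[:,:,0]-570)<40)
print('white tab',np.percentile(P[w],[1,50,99],axis=0).round(1),w.sum())
```

```text
13.05 [564.91896547 116.07338667 279.52038699] [3.14148935e+00 7.29955792e-05 1.52898180e+00] [-0.02000634 -5.36650696  6.04733169] [-1.06754873  0.01856452  0.01560562] 19.61190925516712
red [[562.2 197.9 250.3]
 [568.6 216.  254.3]
 [575.  233.4 256.4]] 1262Traceback (most recent call last):
  File "<stdin>", line 12, in <module>
    return _quantile_unchecked(
        a, q, axis, out, overwrite_input, method, keepdims, weights)
    return _ureduce(a,
                    func=_quantile_ureduce_func,
    ...<5 lines>...
                    overwrite_input=overwrite_input,
                    method=method)
    r = func(a, **kwargs)
    result = _quantile(arr,
                       quantiles=q,
    ...<2 lines>...
                       out=out,
                       weights=wgt)
    slices_having_nans = np.isnan(arr[-1, ...])
                                  ~~~^^^^^^^^^
IndexError: index -1 is out of bounds for axis 0 with size 0
```

View pics/w7.png

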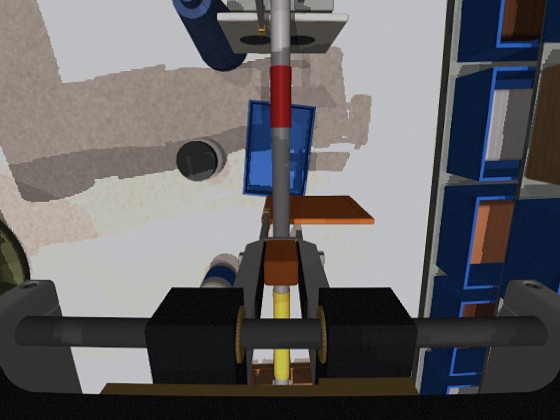

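The red band is centred at pixel (280,97), about y = 215.7, with 99 mm still to slide. I'll ease the down-pressure slightly and carry on.

Emit:
jog_arm(
  deltas="4 0 -0.4 0 10; 12 0 -0.4 0 10; 24 0 -0.4 0 10; 37 0 -0.4 0 10; 50 0 -0.4 0 10; 63 0 -0.4 0 10; 76 0 -0.4 0 10; 86 0 -0.4 0 10; 93 0 -0.4 0 10; 96 0 -0.4 0 10",
)

```text
clock: 14.35
eef_pos: [568.9, 211.9, 279.7]
eef_rot: [-3.141, 0.0, 1.529]
wrist_force: [0.3, -0.1, -2.2]
finger_gap: 19.5
```

Run:
```python
from h import *
s=manip.read_state();print(s['clock'],s['eef_pos'],s['eef_rot'],s['wrist_force'],s['moment'],s['finger_gap'])
im,d,st=snap('wrist','w8')
im,d,st=snap('scene','c8'); cv2.imwrite('pics/c8z.png',cv2.resize(im[130:330,250:450,::-1],None,fx=3,fy=3,interpolation=cv2.INTER_CUBIC))
im,d,st=snap('side','s8'); cv2.imwrite('pics/s8z.png',cv2.resize(im[130:350,170:330,::-1],None,fx=2.7,fy=2.7,interpolation=cv2.INTER_CUBIC))
```

```text
14.35 [568.87907694 211.88971112 279.68754202] [-3.14127537e+00  7.43742745e-06  1.52903534e+00] [ 0.25352392 -0.09575343 -2.21237434] [-0.08533746 -0.01962074  0.04928445] 19.48827376777211
```

View pics/w8.png

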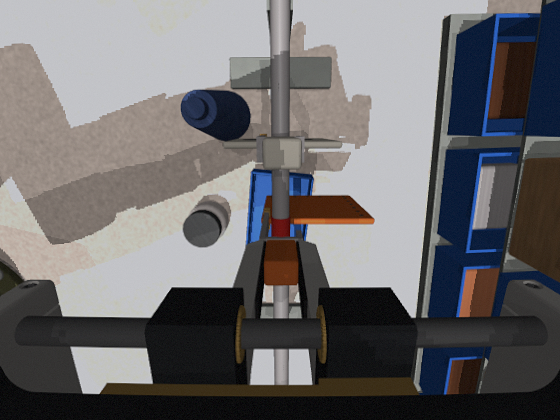

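View pics/c8z.png

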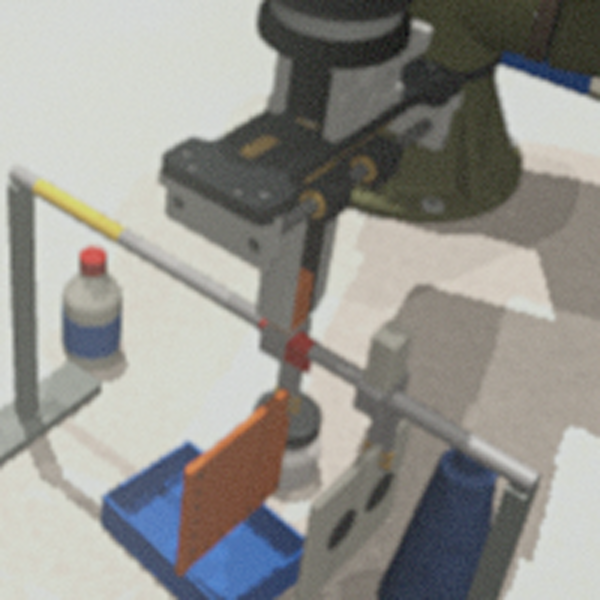

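View pics/s8z.png

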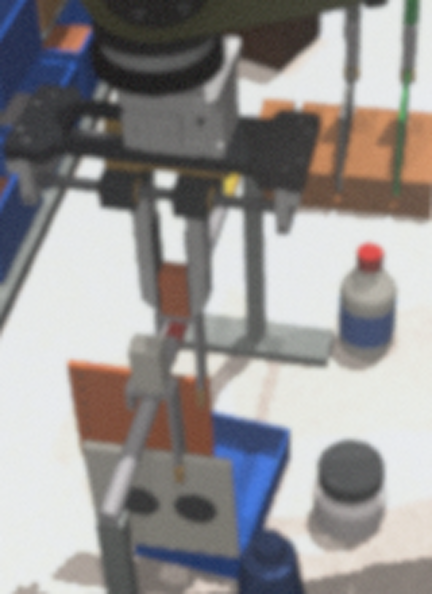

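The hook's on the band but a few mm short of the middle, with more red showing ahead of it than behind. I'll slide the last bit and settle it on the rail.

Emit:
jog_arm(
  deltas="1 0 0 0 10; 2 0 0 0 10; 3 0 0 0 10; 4 0 0 0 10; 4 0 0 0 10; 4 0 0.2 0 10; 4 0 0.3 0 10; 4 0 0.3 0 10; 4 0 0.3 0 10; 4 0 0.3 0 10",
)

```text
clock: 15.75
eef_pos: [569.1, 215.5, 279.6]
eef_rot: [3.142, -0.0, 1.529]
wrist_force: [0.1, 1.0, -1.2]
finger_gap: 19.8
```

Run:
```python
from h import *
s=manip.read_state();print(s['clock'],s['eef_pos'],s['wrist_force'],s['moment'],s['finger_gap'])
im,d,st=snap('wrist','w9')
pos,rot=st['eef_pos'],st['eef_rot']; C=cam('wrist',pos,rot)
hsv=cv2.cvtColor(im,cv2.COLOR_RGB2HSV)
vv,uu=np.mgrid[:420,:560]
P=pts(C,np.c_[uu.ravel(),vv.ravel()],d.ravel()).reshape(420,560,3)
m=(P[:,:,2]>243)&(P[:,:,2]<262)&(abs(P[:,:,0]-568)<10)&(d>0)&(vv<245)
r=m&((hsv[:,:,0]<8)|(hsv[:,:,0]>170))&(hsv[:,:,1]>110)
print('red far edge',np.percentile(P[r],[1,50,99],axis=0).round(1),r.sum())
o=(cv2.inRange(hsv,(3,120,40),(16,255,255))>0)&(vv>190)&(vv<226)&(d>0)&(P[:,:,2]>190)&(P[:,:,2]<202)
print('plate top',np.percentile(P[o],[1,50,99],axis=0).round(1))
g=(d>0)&(P[:,:,2]>256)&(P[:,:,2]<263)&(abs(P[:,:,0]-pos[0])<12)&(vv<250)&(P[:,:,1]<230)
print('roof',g.sum(),np.percentile(P[g],[1,50,99],axis=0).round(1) if g.sum() else '')
```

```text
15.75 [569.09370416 215.50299655 279.62621071] [ 0.14693976  0.98853795 -1.15046951] [ 0.00625016  0.10788896 -0.01705249] 19.770510488417898
red far edge [[563.  224.  249.3]
 [569.4 229.  254.3]
 [575.3 233.5 256.5]] 234
plate top [[558.1 211.1 190.1]
 [613.1 215.3 194.1]
 [651.4 219.  195.9]]
roof 139 [[558.  222.2 256. ]
 [569.4 224.1 258.4]
 [580.2 229.3 262.8]]
```

The hook's front edge is at y = 223.5, so its centre is at about 215.5, against the band's 197.9 to 233.4. That's centred. Now I'll open the jaws slowly so the tab leans on the far finger and follows it round.

Emit:
jog_arm(
  deltas="0 0 0 0 10; 0 0 0 0 10; 0 0 0 0 19; 0 0 0 0 20; 0 0 0 0 21; 0 0 0 0 22; 0 0 0 0 23; 0 0 0 0 24; 0 0 0 0 25; 0 0 0 0 26",
  squeeze=5,
)

```text
clock: 17.05
eef_pos: [569.1, 215.5, 279.6]
eef_rot: [3.142, -0.0, 1.529]
wrist_force: [0.0, 0.8, -0.4]
finger_gap: 25.7
```

Run:
```python
from h import *
s=manip.read_state();print(s['clock'],s['eef_pos'],s['wrist_force'],s['moment'],s['finger_gap'])
im,d,st=snap('wrist','w10')
im,d,st=snap('scene','c10'); cv2.imwrite('pics/c10z.png',cv2.resize(im[130:330,250:450,::-1],None,fx=3,fy=3,interpolation=cv2.INTER_CUBIC))
```

```text
17.05 [569.08534448 215.4837042  279.56035049] [ 0.02220249  0.83117266 -0.42593637] [-0.01108802 -0.20633056  0.02217268] 25.746502203335208
```

View pics/w10.png

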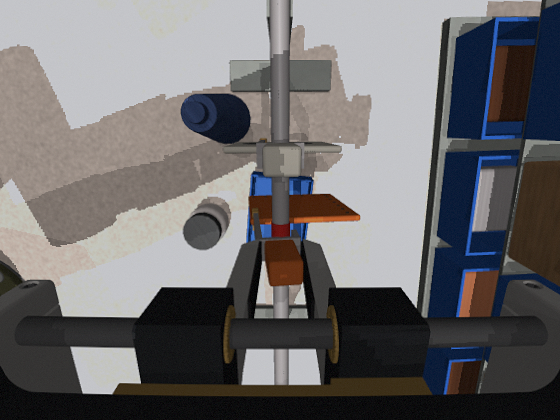

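View pics/c10z.png

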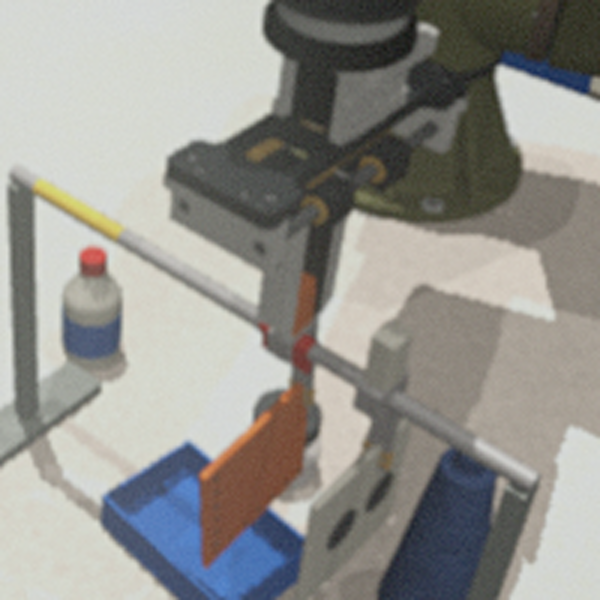

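The template is turning with the finger: the tab's tilting right at pixel (283,262) and resting on the far finger. I'll keep opening slowly.

Emit:
jog_arm(
  deltas="0 0 0 0 27; 0 0 0 0 28; 0 0 0 0 29; 0 0 0 0 30; 0 0 0 0 31; 0 0 0 0 32; 0 0 0 0 33; 0 0 0 0 34; 0 0 0 0 35; 0 0 0 0 36",
)

```text
clock: 18.4
eef_pos: [569.1, 215.5, 279.5]
eef_rot: [-3.142, -0.0, 1.529]
wrist_force: [-0.4, 0.2, -0.5]
finger_gap: 36.2
```

Emit:
jog_arm(
  deltas="0 0 0 0 36.8; 0 0 0 0 37.6; 0 0 0 0 38.4; 0 0 0 0 39.2; 0 0 0 0 40; 0 0 0 0 40.8; 0 0 0 0 41.6; 0 0 0 0 42.4; 0 0 0 0 43.2; 0 0 0 0 44",
)

```text
clock: 19.65
eef_pos: [569.1, 215.5, 279.6]
eef_rot: [3.142, -0.0, 1.529]
wrist_force: [0.1, 0.9, 0.4]
finger_gap: 44.0
```

Run:
```python
from h import *
s=manip.read_state();print(s['clock'],s['eef_pos'],s['wrist_force'],s['moment'],s['finger_gap'])
im,d,st=snap('wrist','w11')
im,d,st=snap('side','s11'); cv2.imwrite('pics/s11z.png',cv2.resize(im[130:350,170:330,::-1],None,fx=2.7,fy=2.7,interpolation=cv2.INTER_CUBIC))
```

```text
19.65 [569.08999685 215.51833136 279.56392003] [0.06216083 0.92464973 0.40469796] [-0.04423616 -0.08170429  0.0118603 ] 43.96625888960897
```

View pics/w11.png

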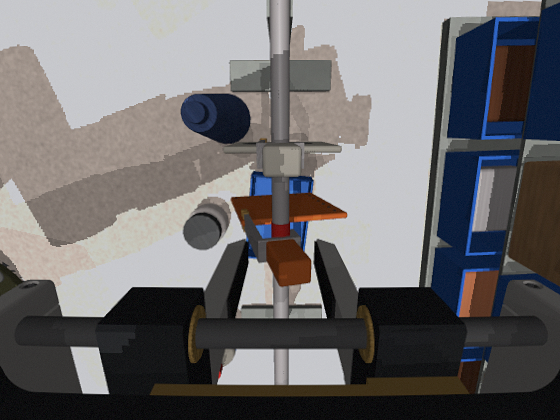

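View pics/s11z.png

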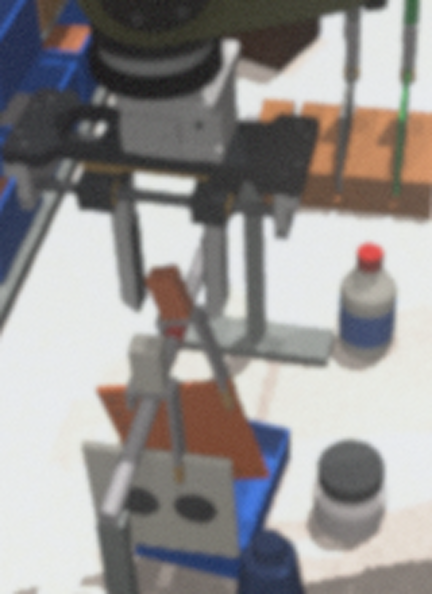

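The template has reached its lean, and in the side view the tab at (168,290) is clear of the finger. I'll open wide and withdraw straight up.

Emit:
jog_arm(
  deltas="0 0 0 0 48; 0 0 0 0 54; 0 0 0 0 62; 0 0 0 0 70; 0 0 0 0 70; 0 0 0 0 70; 0 0 -4 0 70; 0 0 -12 0 70; 0 0 -25 0 70; 0 0 -40 0 70",
)

```text
clock: 21.0
eef_pos: [569.1, 215.5, 320.9]
eef_rot: [3.141, -0.0, 1.529]
wrist_force: [0.2, -0.6, 1.3]
finger_gap: 70.0
```

Emit:
jog_arm(
  deltas="0 0 -20 0 70; 0 0 -45 0 70; 0 0 -70 0 70; 0 0 -90 0 70; 0 -30 -90 0 70; 0 -70 -90 0 70; 0 -110 -90 0 70; 0 -140 -90 0 70; 0 -150 -90 0 70; 0 -150 -90 0 70",
)

```text
clock: 22.25
eef_pos: [419.4, 221.9, 410.2]
eef_rot: [3.141, -0.0, 1.529]
wrist_force: [-0.4, -0.2, -0.2]
finger_gap: 70.3
```

```bash
cat > chk.py <<'E'
from h import *
import sys
t=sys.argv[1]
s=manip.read_state();print(s['clock'],s['eef_pos'],s['wrist_force'])
A={}
for n in ('scene','side'):
    im,d,st=snap(n,n+t); C=cam(n); hsv=cv2.cvtColor(im,cv2.COLOR_RGB2HSV)
    vv,uu=np.mgrid[:420,:560]
    P=pts(C,np.c_[uu.ravel(),vv.ravel()],d.ravel()).reshape(420,560,3)
    reg=(d>0)&(P[:,:,1]>180)&(P[:,:,1]<240)&(P[:,:,0]>490)&(P[:,:,0]<680)&(P[:,:,2]>70)&(P[:,:,2]<310)
    m=(cv2.inRange(hsv,(4,110,70),(14,255,255))>0)&reg
    for nm,mm in (('plate',m&(P[:,:,2]<235)),('tab',m&(P[:,:,2]>262))):
        if mm.sum()<5: continue
        ys,xs=np.where(mm); print(n,nm,mm.sum(),'px',(xs.mean().round(2),ys.mean().round(2)),np.median(P[mm],0).round(1),np.percentile(P[mm],2,axis=0).round(),np.percentile(P[mm],98,axis=0).round())
    r=((hsv[:,:,0]<4)|(hsv[:,:,0]>172))&(hsv[:,:,1]>130)&reg&(P[:,:,2]>243)&(P[:,:,2]<262)
    print(n,'red y',np.percentile(P[r][:,1],[2,98]).round(1))
    z=im[130:350,230:450,::-1] if n=='scene' else im[130:380,150:350,::-1]
    cv2.imwrite(f'pics/{n}{t}z.png',cv2.resize(z,None,fx=2.4,fy=2.4,interpolation=cv2.INTER_CUBIC))
E
python3 chk.py 12
```

```text
22.25 [419.40461186 221.86895603 410.22604576] [-0.36078519 -0.19362069 -0.1678745 ]
scene plate 905 px (np.float64(339.13), np.float64(282.21)) [575.9 217.1 151.6] [524. 213.  99.] [627. 219. 197.]
scene tab 102 px (np.float64(347.76), np.float64(230.59)) [576.6 221.8 288.9] [568. 209. 266.] [587. 223. 295.]
scene red y [197.3 228.5]
side plate 748 px (np.float64(244.59), np.float64(287.31)) [550.9 217.1 154.7] [517. 214. 114.] [623. 220. 196.]
side tab 174 px (np.float64(232.36), np.float64(237.1)) [570.9 220.7 287.7] [562. 210. 268.] [583. 223. 299.]
side red y [226.9 228. ]
```

View pics/scene12z.png

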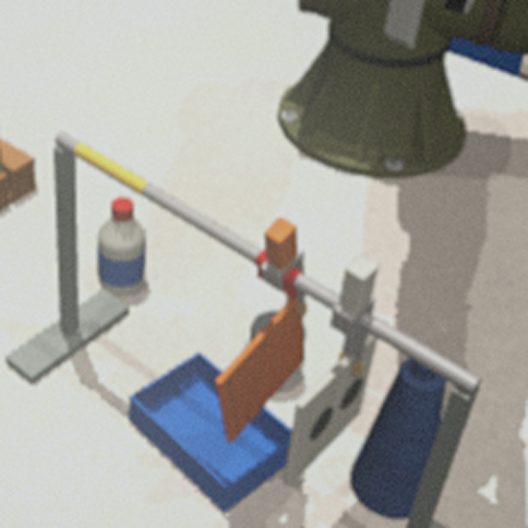

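View pics/side12z.png

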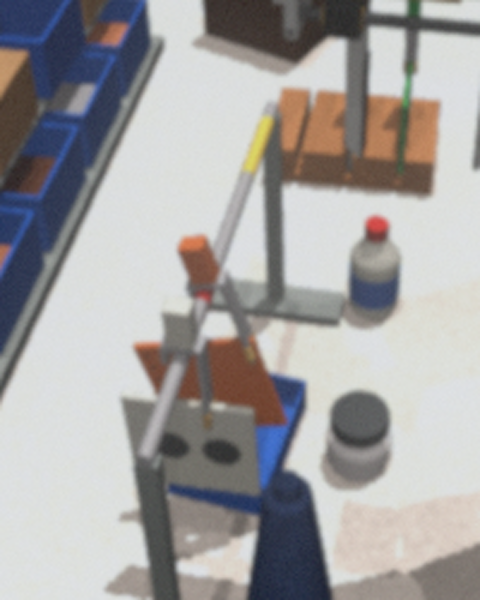

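The template hangs on the red band with red showing on both sides of the hook. I'll wait and check that it's still.

Emit:
jog_arm(
  deltas="0 0 0 0 70; 0 0 0 0 70; 0 0 0 0 70; 0 0 0 0 70; 0 0 0 0 70; 0 0 0 0 70; 0 0 0 0 70; 0 0 0 0 70; 0 0 0 0 70; 0 0 0 0 70",
)

```text
clock: 23.6
eef_pos: [419.2, 221.8, 409.6]
eef_rot: [3.142, 0.0, 1.529]
wrist_force: [-0.4, -0.1, 0.8]
finger_gap: 70.1
```

```bash
python3 chk.py 13; python3 chk.py 14
python3 - <<'E'
from h import *
im,_,_,_=load('side0');
C=cam('side')
def mv(n,a,b,box):
    A=load(a)[0].astype(int)[box];B=load(b)[0].astype(int)[box]; return (abs(A-B).max(2)>60).sum()
print('scene diff glue/rivet/tray/white/cone area, side:', mv('side','side0','side14',np.s_[200:400,285:345]), 'white', mv('side','side0','side14',np.s_[300:330,200:260]))
# lean angle from side plate top edge slope via 3D
im,d,_,_=load('scene14');C=cam('scene');hsv=cv2.cvtColor(im,cv2.COLOR_RGB2HSV);vv,uu=np.mgrid[:420,:560]
P=pts(C,np.c_[uu.ravel(),vv.ravel()],d.ravel()).reshape(420,560,3)
m=(cv2.inRange(hsv,(4,110,70),(14,255,255))>0)&(d>0)&(abs(P[:,:,1]-216)<8)&(P[:,:,2]>70)&(P[:,:,2]<235)
print('plate rect',cv2.minAreaRect(P[m][:,[0,2]].astype(np.float32)))
E
```

```text
23.6 [419.21992562 221.79674062 409.5616969 ] [-0.38224288 -0.06738214  0.76859119]
scene plate 907 px (np.float64(339.18), np.float64(282.16)) [575.4 217.2 151.5] [525. 213.  97.] [628. 219. 197.]
scene tab 104 px (np.float64(347.65), np.float64(230.73)) [577.6 221.8 288.1] [568. 209. 266.] [587. 223. 296.]
scene red y [197.7 229.2]
side plate 739 px (np.float64(244.74), np.float64(287.26)) [550.5 217.3 155.7] [517. 214. 114.] [623. 220. 197.]
side tab 174 px (np.float64(232.28), np.float64(237.19)) [571.3 221.  286.9] [561. 211. 267.] [583. 223. 299.]
side red y [226.1 228.8]
23.7 [419.23322919 221.77627832 409.57176227] [ 0.18532854 -0.2564994   0.81803795]
scene plate 903 px (np.float64(339.17), np.float64(282.17)) [575.2 217.1 151.3] [525. 213.  98.] [628. 219. 196.]
scene tab 99 px (np.float64(347.57), np.float64(230.51)) [577.9 221.6 289.4] [568. 209. 266.] [587. 223. 295.]
scene red y [197.5 229.3]
side plate 747 px (np.float64(244.75), np.float64(287.37)) [550.6 217.3 155. ] [517. 214. 114.] [622. 220. 197.]
side tab 167 px (np.float64(232.43), np.float64(237.1)) [571.2 220.7 288. ] [561. 211. 268.] [583. 223. 299.]
side red y [226.9 231. ]
scene diff glue/rivet/tray/white/cone area, side: 1882 white 54
plate rect ((573.6793212890625, 144.61669921875), (95.31800842285156, 98.8658676147461), 74.57147979736328)
```

Run:
```python
from h import *
for a,b,n in (('side0','side14','side'),('scene0','scene14','scene')):
    A,B=load(a)[1],load(b)[1]; m=(A>0)&(B>0)&(abs(A-B)>15)
    k,l,s,c=cv2.connectedComponentsWithStats(cv2.morphologyEx(m.astype(np.uint8),cv2.MORPH_OPEN,np.ones((3,3))))
    print(n,[(s[i].tolist()) for i in range(1,k) if s[i,4]>15])
print(workorder.sign_off())
```

```text
side [[263, 0, 297, 261, 42387], [518, 218, 42, 83, 2057], [224, 228, 46, 79, 1223], [207, 272, 13, 21, 167], [224, 279, 10, 18, 108]]
scene [[198, 0, 108, 95, 3378], [322, 0, 214, 178, 26334], [165, 152, 32, 66, 712], [340, 222, 17, 21, 251], [320, 253, 38, 61, 1100]]
the job is handed in; nothing more can be done
None
```

The orange template is hanging still on the red band, and the job is handed in at about 24 s of the 72 s allowed.

I gripped the tab across its width and lifted the template straight out of its slot. I hooked it over the rail at the yellow section and slid it about 180 mm along without lifting it off. Then I opened the jaws about 1 mm per step, so the tab leaned on one finger and eased round. The arm backed off clear before I handed in.

**Last checks:**
- **Position:** the hook was centred at y ≈ 215.5 just before release, against a band of about 198 to 233. After release, red shows on both sides of it.
- **Lean:** about 15.4°, close to the 16° expected.
- **Stillness:** the plate and tab stayed within about 0.2 px in both cameras over the last 1.4 s.
- **Other items:** a before-and-after depth comparison in both fixed views showed changes only at the arm and where the orange template was and now is. A rougher colour comparison flagged many changed pixels around the glue bottle, rivets and cone. The depth comparison shows nothing moved there, so I put that down to the arm's shadow.

**Disagreements:**
- **Side camera:** it put the rail marks about 5 mm off in y from the scene camera, so I relied on the wrist camera.
- **Slide force:** about 6 N upward and 5 N sideways showed at the wrist partway along, so I eased the downward pressure for the rest of the slide.

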